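# Move a snap-in staple cartridge from the stapling unit to the return cradle

### The arm

A 7-joint arm with a two-finger parallel gripper is mounted at the origin on the work surface; the furniture and walls round the work are solid. World frame = base frame: x ahead of the robot, y to its left, z up, the work surface at z = 0. Lengths are in mm, angles in rad, forces in N, time in s.
With the tool pointing down it reaches from about 350 to 900 mm from the base axis. Payload 8.1 kg.
Tool frame: the origin (TCP) lies on the centre line of the jaws, within the pads' length; the fingertips stand 25 mm ahead of it and the grasp point (between the pads) lies 6 mm ahead of it; z points along the fingers, y is the line along which they close (so a half turn about z gives the same grasp; the last joint's range is limited). The gripper opens to 85 mm and grips with 20 to 120 N. Pads are 22 mm wide; open, the fingers measure 114 mm over their backs; the gripper's body (76 mm by 85 mm) begins 54 mm behind the grasp point. The pads swing forward as they close: fully open they stand 13 mm farther back than shut.
Start: joints at [1.018, 0.434, 0.025, 1.573, -0.012, 1.134, -0.075], TCP at [271.72, -562.857, 256.323] pointing down, gripper open.
Joint ranges: [-2.62, 2.62], [-0.44, 2.09], [-1.27, 1.32], [0.08, 2.57], [-1.32, 4.46], [0.12, 2], [-2.74, 2.74]. Speed limits (rad/s): [2.22, 2.22, 3.01, 3.01, 3.14, 3.14, 3.14].

### API

Orientations are given as a unit quaternion [w, x, y, z].
In Python, from station import manip gives the robot as it stands.
- The arm moves only by the tool play_rows, never from a script. Its argument "motion" is a list of rows, each a list of 3 entries, a list of its own where there are three numbers: the opening, from -1 (shut) to 1 (fully open), then the shift along the tool's x, y, z in units of 30 mm (1.0 is 30 mm), then the turn, a rotation vector about the tool's x, y, z in units of 10 degrees (1.0 is 10 degrees). A call has 1 to 12 rows; each row shifts and turns the commanded pose from where the row before left it, along the tool's axes as they then stand; what a row does not reach is not made up. A row lasts 1/8 s, in which the tool goes at most 62.5 mm and 10.7 degrees, less where a joint would pass 70% of its speed; a pose out of reach is approached as far as the arm can. A call is refused whole if a number of a shift passes 1 or a number of a turn 1, either way. A call with a gripper value outside its range is refused whole. The fingers move at their own pace and stop on an object; "newtons" is the grip in N (left out, the last holds). Time passes only in rows, so rows that do not move let the fingers close. It gives the time, the measured TCP pose, the force, the opening and the grip force at its end, in the units of the state.
- manip.get_obs(): the state, without advancing time (a new reading comes with each control period).
- manip.camera(name): name is "side" or "top"; returns the picture (480x640x3 uint8, red, green, blue); there is no depth.
- manip.get_calibration(name): a dict with "fx", "fy", "cx", "cy" (pixels), "camera_from_world" (4x4, takes a point from world to camera coordinates). Camera axes: x right, y up, looking along -z (the intrinsics and any distortion apply to the point x, -y, -z); pixel columns grow to the right and rows downward; lengths in mm; the calibration is good to about 2 mm. A picture is of the moment at which its call begins. get_calibration takes no time and is no camera call.
- manip.sign_off(): hands the job in; it is judged then, once.
The state is a dict: "clock": time; "q": joint angles; "dq": joint speeds; "tau": joint torques, N m; "tool_pos": TCP position; "tcp_rot": TCP orientation; "force": force on the tool from outside, world axes, zero at the start; "ft_torque": the same for the moment, N m; "opening": opening from 0.0 (shut) to 1.0 (fully open); "finger_force": force on a finger pad.
Only numpy, scipy, OpenCV 4.12 (cv2) and the standard library are available. Lean on these libraries where they do the work, as an engineer would, in place of code of your own. Each camera call takes 0.05 s, during which the arm holds its last target. There are 200 camera calls.

### The job

Pinch the two orange tabs of the staple cartridge together to free it, draw it straight up out of the grey stapling unit, and press it upright and gently into the green return cradle until it is fully home and both tabs have sprung out and latched. Do not wrench or force it in either holder, and leave the glue pot, the thread spools and the rubber stamp alone.

Things in the scene. Friction and masses are not known exactly. Their poses are not given: they have to be found in the camera images.
- cartridge: Staple cartridge: upright white box 32 (x) x 36 (y) x 88 (z) mm, grey cap, foot edges rounded to 4 mm radius, about 0.12 kg, with a sprung orange tab along each y side. Origin at the centre of its underside, z up. Turned half round it fits as well. It starts latched in the stapling unit, underside 22 mm above the unit's origin, axes along the unit's, its upper 64 mm standing out above the rim.
- tabs (a point): Point on the cartridge's axis midway between the tabs, 60 mm above its underside. Each tab is an upright ribbed plate 22 mm wide (x), 4 mm thick, 8 to 80 mm above the underside; the outer faces are 55 mm apart at rest, 45 mm when fully pinched. Each has a barb 15 to 18 mm above the underside, flat on top, sloped below, 3.7 mm out beyond the face (62.4 mm over both).
- tab_left (a joint): How far the tab on the cartridge's +y side is pressed in, m: 0 = sprung fully out, 0.005 = fully in. Its spring takes 5 N to start and 10 N fully in. The barb clears its ledge when the tab is in by about 3 mm.
- tab_right (a joint): The same for the tab on the cartridge's -y side; it grows as that tab moves inward. Barbs that are not pinched in ride down past the ledges only under some 25 to 35 N.
- stapling_unit: Grey stapling unit, fixed: holder 52 (x) x 84 (y) x 46 (z) mm on a dark base plate 76 x 104 x 8 mm, with a nose 30 mm high on its +x side; origin at the centre of its underside, z up. A spring plate inside pushes the latched cartridge up with about 3 N, so that each barb bears on the underside of a steel ledge.
- unit_mouth (a point): Centre of the open mouth in the unit's top, 46 mm above its origin. The mouth is cross-shaped: a channel 34.4 (x) x 38.4 (y) mm for the cartridge, 38 mm deep, plus slots 27 mm wide (x) for the tabs, reaching 36 mm out along +y and -y. In each slot a steel ledge reaches in to 28.2 mm from the centre, its top 1 mm and its underside 6 mm below the rim.
- return_cradle: Green return cradle, fixed: holder and mouth of the same sizes as the stapling unit's, without the nose; origin at the centre of its underside, z up. Its ledges and spring plate sit on an inner seat set to a different, unmeasured height each time, up to 7 mm deeper than in the unit: the latched cartridge's underside ends 15 to 22 mm above this origin.
- cradle_mouth (a point): Centre of the cradle's mouth, 46 mm above its origin. More than 30 N between the cartridge and either holder is forcing it. Pressed down, the cartridge meets the spring plate 8 mm above its latched height (1 N), needs 3 N there and meets a firm stop 2 mm lower. Let the tabs out while it is held below the latched height: the spring then lifts the barbs against the ledges.
- cradle_ejector (a joint): How far the spring plate in the return cradle is pressed down, m: 0 = up (empty), 0.008 = cartridge latched, 0.010 = firm stop.
- glue_pot: Off-white open pot, 73 mm across, 81 mm high, origin under its centre. Leave alone.
- red_spool: Spool of red thread, 47 mm across, 60 mm high, origin under its centre. Leave alone.
- white_spool: Spool of white thread, 47 mm across, 60 mm high, origin under its centre. Leave alone.
- rubber_stamp: Rubber stamp with a brown wooden handle, 36 x 40 x 74 mm, origin under its centre. Leave alone.

How it is judged (in metres and radians):
On the way, in this order (a step that is already met when the one before it is completed fails the run):
1. both tabs are pinched in by at least 2.5 mm at once while the cartridge still sits in the stapling unit (value of joint each of tab_left, tab_right above 0.0025 m and distance between cartridge and stapling_unit below 0.035 m), for 0.1 s.
2. the cartridge is drawn up clear of the stapling unit (z of cartridge in the frame of stapling_unit above 0.05 m), for 0.1 s.
At the end, for the whole second after the job is handed in: The cartridge stands upright (within 4 degrees) and still in the return cradle, centred within 4 mm, its underside less than 25 mm above the cradle's origin, holding the spring plate pressed by more than 6 mm, with both tabs sprung out to within 1.5 mm of rest (horizontal distance between cartridge and return_cradle below 0.004 m and z of cartridge in the frame of return_cradle below 0.025 m and angle between cartridge's own z axis and vertical below 0.07 rad and value of joint cradle_ejector above 0.006 m and value of joint each of tab_left, tab_right below 0.0015 m and linear speed of cartridge below 0.01 m/s); the robot touches nothing.
It fails at once if more than 30 N between the cartridge and the stapling unit (contact force between cartridge and stapling_unit above 30 N).
It fails at once if more than 30 N between the cartridge and the return cradle (contact force between cartridge and return_cradle above 30 N).
It fails at once if the glue pot, a thread spool or the rubber stamp is moved by more than 20 mm (distance of any of glue_pot, red_spool, white_spool, rubber_stamp from where it was at the start of the episode above 0.02 m).
It also fails if it takes over 59 s, if anything falls off the work surface, if the arm or the gripper's body presses on something with over 40 N, if the wrist force passes 120 N, or if a joint passes its speed limit or range.

## Working session

There is one attempt and no reset: what is moved stays moved. The work goes in short steps, Python scripts to look and compute and a tool call to move; the robot and the scene stay as the last step left them, time stands still between calls to the robot, and variables do not carry over. Pictures are saved under pics/ and viewed, at most 10 in all, crops included, and the job is handed in when it is done.

Besides the shell and the picture viewer there is one more tool, called after "Call:" as name([rows], argument=value, ...), one row to a line, values as JSON. play_rows: Moves the arm, as the interface text tells. Its arguments: {"type":"object","properties":{"motion":{"type":"array","items":{"type":"array"}},"newtons":{"type":"number"}},"required":["motion"]}

```bash
mkdir -p pics; python3 - <<'E'
from station import manip
import cv2
for n in("side","top"):
    cv2.imwrite(f"pics/{n}0.png",manip.camera(n)[:,:,::-1]); print(n,manip.get_calibration(n))
print(manip.get_obs())
E
```

```text
side {'fx': 433.3010457175258, 'fy': 433.3010457175258, 'cx': 317.30599032636746, 'cy': 243.365848814161, 'camera_from_world': array([[-9.54128973e-01, -2.99387823e-01, -2.19866010e-03,
         4.39216808e+02],
       [ 2.36947688e-01, -7.59584696e-01,  6.05711881e-01,
        -2.29272193e+02],
       [-1.83012830e-01,  5.77406287e-01,  7.95681019e-01,
        -9.14853306e+02],
       [ 0.00000000e+00,  0.00000000e+00,  0.00000000e+00,
         1.00000000e+00]])}
top {'fx': 435.1066468273031, 'fy': 435.1066468273031, 'cx': 327.14569187635783, 'cy': 246.36707347838367, 'camera_from_world': array([[-6.18364418e-03, -9.99968276e-01,  5.02083753e-03,
        -1.21058304e+02],
       [ 9.94930189e-01, -5.64833497e-03,  1.00409241e-01,
        -4.85430384e+02],
       [-1.00377697e-01,  5.61627785e-03,  9.94933553e-01,
        -9.17545368e+02],
       [ 0.00000000e+00,  0.00000000e+00,  0.00000000e+00,
         1.00000000e+00]])}
{'clock': 0.1, 'q': array([ 1.01839857,  0.43514734,  0.02499352,  1.57398158, -0.01162463,
        1.13399962, -0.07515147]), 'dq': array([-0.0009741 , -0.00165601, -0.00138104, -0.00240354, -0.00234991,
       -0.00054381, -0.00118062]), 'tau': array([ 3.29064525e-03, -6.71754527e+01,  1.02811463e+00, -3.16903389e+01,
        1.57809828e-02,  7.11959423e-03,  1.17406739e-05]), 'tool_pos': array([ 271.5165292 , -562.49196765,  255.61783687]), 'tcp_rot': array([-6.62918861e-04,  9.74833054e-01,  2.22935042e-01, -2.09574200e-04]), 'force': array([-0.13184844, -0.2665471 , -0.5887063 ]), 'ft_torque': array([ 0.04355759,  0.03609957, -0.06446452]), 'finger_force': 0.0, 'opening': 0.9992707671682641}
```

View pics/side0.png

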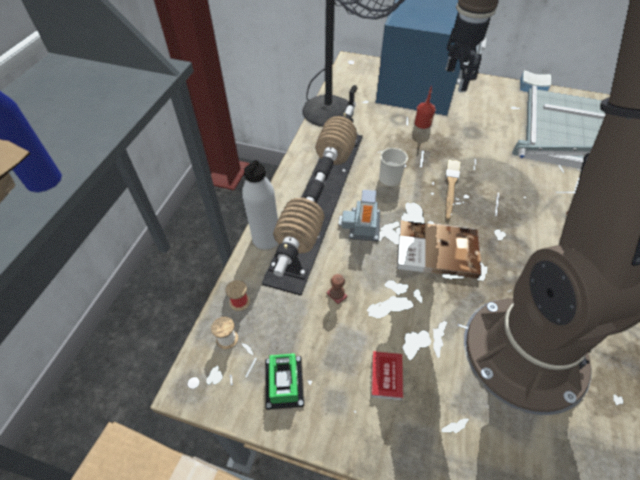

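View pics/top0.png

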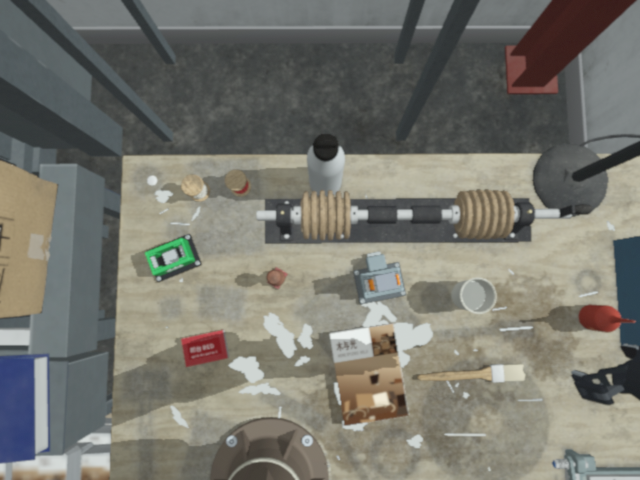

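The side view shows the unit with its orange tabs at (365,213) and the green cradle at (284,378). In the top view the unit is at (380,283) and the cradle at (172,258). I'll zoom in on both.

```bash
python3 - <<'E'
import cv2,numpy as np
s=cv2.imread("pics/side0.png");t=cv2.imread("pics/top0.png")
f=lambda im,u,v:cv2.resize(im[v-33:v+33,u-44:u+44],(400,300),interpolation=cv2.INTER_CUBIC)
cv2.imwrite("pics/z0.png",np.vstack([np.hstack([f(s,365,213),f(s,284,378)]),np.hstack([f(t,380,283),f(t,172,258)])]))
E
```

```text
(no output)
```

View pics/z0.png

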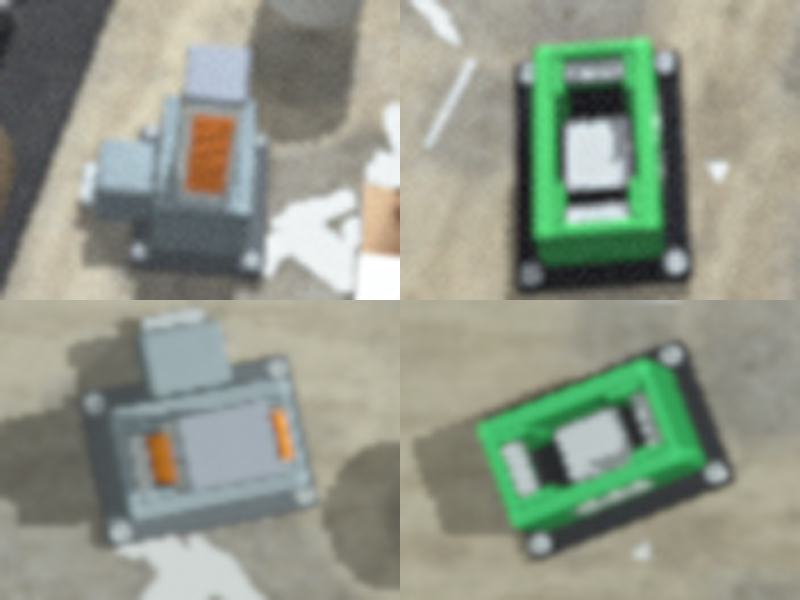

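The crop shows all four base-plate screws on both holders in most views, plus the grey cap and orange tabs in the unit and the green rim. I'll triangulate the screws, and cast rays for the rim and cap as a cross-check.

```bash
cat > geo.py <<'E'
import numpy as np,cv2
from scipy.optimize import least_squares
from station import manip
C={n:manip.get_calibration(n) for n in("side","top")}
def proj(n,P):
    c=C[n];M=c["camera_from_world"];p=np.atleast_2d(P)@M[:3,:3].T+M[:3,3]
    return np.c_[c["cx"]-c["fx"]*p[:,0]/p[:,2],c["cy"]+c["fy"]*p[:,1]/p[:,2]]
def ray(n,uv,z):
    c=C[n];M=c["camera_from_world"];R=M[:3,:3];o=-R.T@M[:3,3]
    uv=np.atleast_2d(uv);d=np.c_[(uv[:,0]-c["cx"])/c["fx"],-(uv[:,1]-c["cy"])/c["fy"],-np.ones(len(uv))]@R
    return o+d*((z-o[2])/d[:,2])[:,None]
def crop(u,v,pts): return (np.array(pts,float)+.5)/(400/88)-.5+[u-44,v-33]
E
python3 - <<'E'
from geo import *
im={"side":cv2.imread("pics/side0.png"),"top":cv2.imread("pics/top0.png")}
def refine(n,p,r=2):
    g=cv2.cvtColor(im[n],cv2.COLOR_BGR2GRAY).astype(float);out=[]
    for u,v in p:
        a,b=int(round(u)),int(round(v));w=g[b-r:b+r+1,a-r:a+r+1];w=np.clip(w-np.percentile(w,50),0,None)
        Y,X=np.mgrid[b-r:b+r+1,a-r:a+r+1];out.append([(w*X).sum()/w.sum(),(w*Y).sum()/w.sum()])
    return np.array(out)
D={"unit":{"side":crop(365,213,[(138,252),(250,260),(262,140),(148,132)]),"top":crop(380,283,[(95,105),(277,68),(305,194),(120,230)])},
"cradle":{"side":crop(284,378,[(126,72),(265,62),(276,262),(131,274)]),"top":crop(172,258,[(272,55),(316,171),(140,243)])}}
for k,d in D.items():
    for n in d:
        raw=d[n]; q=refine(n,raw); print(k,n,np.round(q-raw,1).tolist()); 
        for nm,p in(("raw",raw),("ref",q)): print(nm,np.round(ray(n,p,9)[:,:2],1).tolist())
# cap corners at z=110, rim
print("cap",np.round(ray("top",crop(380,283,[(178,112),(265,102),(278,180),(185,187)]),110)[:,:2],1).tolist())
print("capside",np.round(ray("side",crop(365,213,[(190,45),(250,45),(250,100),(185,95)]),110)[:,:2],1).tolist())
for n,(u,v) in {"side":(284,378),"top":(172,258)}.items():
    b=im[n][v-33:v+33,u-44:u+44].astype(int); g=b[...,1]; m=(g>170)&(g-b[...,2]>80)
    ys,xs=np.nonzero(m); h=cv2.minAreaRect(np.c_[xs+u-44,ys+v-33].astype(np.float32))
    P=ray(n,cv2.boxPoints(h),46)[:,:2]; print("rim",n,h,np.round(P,1).tolist(),P.mean(0),np.linalg.norm(P-np.roll(P,1,0),axis=1))
E
```

```text
unit side [[-0.0, -0.3], [0.6, -0.1], [-1.5, -0.4], [-0.1, -0.9]]
raw [[430.2, -188.1], [369.5, -201.1], [382.5, -290.0], [447.3, -276.3]]
ref [[430.6, -189.1], [368.1, -202.0], [386.6, -290.1], [448.4, -279.5]]
unit top [[-0.5, -0.7], [0.3, 0.3], [0.0, -0.1], [0.1, 0.6]]
raw [[428.0, -188.0], [445.3, -276.1], [384.7, -288.2], [368.1, -199.1]]
ref [[429.5, -186.8], [444.6, -276.6], [385.0, -288.2], [366.9, -199.3]]
cradle side [[0.7, 0.0], [0.0, -0.5], [-0.1, -0.0], [-0.2, 0.2]]
raw [[511.0, 183.3], [452.3, 159.9], [418.6, 243.3], [476.1, 266.5]]
ref [[509.7, 183.0], [452.6, 158.9], [418.8, 243.3], [476.3, 266.9]]
cradle top [[0.0, 0.0], [0.2, 0.5], [0.1, 0.0]]
raw [[509.4, 183.6], [453.0, 161.0], [418.9, 244.5]]
ref [[509.4, 183.6], [451.9, 160.4], [418.8, 244.4]]
cap [[420.7, -216.3], [424.8, -253.9], [391.3, -258.8], [388.6, -218.8]]
capside [[424.9, -253.6], [394.4, -263.2], [385.5, -224.2], [418.8, -217.6]]
rim side ((283.0, 375.0), (42.0, 26.0), 90.0) [[502.0, 182.2], [452.5, 166.7], [425.3, 245.2], [471.9, 259.8]] [462.92110542 213.48086127] [83.27167262 51.90590691 83.11328863 48.88469258]
rim top ((168.3336181640625, 255.63034057617188), (23.524002075195312, 42.35129928588867), 68.62937927246094) [[472.0, 261.8], [504.3, 179.7], [457.7, 160.4], [425.7, 242.2]] [464.92250344 211.03962956] [50.24210052 88.29423158 50.43453522 87.86181958]
```

Call:
play_rows([
  [1,[0,0,0],[0,0,0.75]],
  [1,[0.5,-0.8,0],[0,0,0.75]],
  [1,[0.6,-0.9,0],[0,0,0]],
  [1,[0.6,-0.9,0],[0,0,0]],
  [1,[0.6,-0.9,0],[0,0,0]],
  [1,[0.6,-0.9,0],[0,0,0]],
  [1,[0.6,-0.9,0],[0,0,0]],
  [1,[0.6,-0.9,0],[0,0,0]],
  [1,[0.6,-0.9,0],[0,0,0]],
  [1,[0.6,-0.9,0],[0,0,0]],
  [1,[0.6,-0.9,0],[0,0,0]],
  [1,[0,0,0],[0,0,0]],
], newtons=30)

```text
clock: 1.6
tool_pos: [393.1, -263.9, 256.1]
tcp_rot: [-0.0, 0.995, 0.096, -0.0]
force: [-0.3, 0.2, -0.1]
opening: 1.001
finger_force: 0.0
```

```bash
cat > go.py <<'E'
import sys,numpy as np
from scipy.spatial.transform import Rotation as R
from station import manip
def go(P,yaw):
    o=manip.get_obs();q=o["tcp_rot"];r=R.from_quat(np.r_[q[1:],q[0]])
    t=R.from_matrix(np.c_[[np.cos(yaw),np.sin(yaw),0],[np.sin(yaw),-np.cos(yaw),0],[0,0,-1]])
    print("t",o["clock"],"pos",o["tool_pos"].round(2),"F",o["force"].round(2),"open",round(o["opening"],3),"ff",o["finger_force"])
    print("shift units",(r.inv().apply(np.array(P)-o["tool_pos"])/30).round(3),"in target axes",(t.inv().apply(np.array(P)-o["tool_pos"])/30).round(3),"turn units",(np.degrees((r.inv()*t).as_rotvec())/10).round(3))
if __name__=="__main__":
    a=list(map(float,sys.argv[1:])); go(a[:3],np.radians(a[3]))
E
python3 go.py 406.8 -238.3 180 10.7
```

```text
t 1.6 pos [ 393.09 -263.93  256.14] F [-0.34  0.17 -0.14] open 1.001 ff 0.0
shift units [ 0.612 -0.749  2.539] in target axes [ 0.608 -0.755  2.538] turn units [-0.006 -0.     0.032]
```

Call:
play_rows([
  [1,[0.61,-0.75,0],[0,0,0.03]],
  [1,[0,0,0.85],[0,0,0]],
  [1,[0,0,0.85],[0,0,0]],
  [1,[0,0,0.85],[0,0,0]],
  [1,[0,0,0.9],[0,0,0]],
  [1,[0,0,0],[0,0,0]],
])

```text
clock: 2.35
tool_pos: [404.3, -241.1, 151.3]
tcp_rot: [-0.001, 0.996, 0.091, -0.002]
force: [-0.4, -0.2, 0.1]
opening: 0.995
finger_force: 0.0
```

```bash
python3 go.py 406.8 -238.3 88 10.7; python3 - <<'E'
from geo import *
s=manip.camera("side")[:,:,::-1];t=manip.camera("top")[:,:,::-1]
f=lambda im,u,v:cv2.resize(im[v-50:v+50,u-44:u+44],(400,455),interpolation=cv2.INTER_CUBIC)
cv2.imwrite("pics/z1.png",np.hstack([f(s,365,190),f(t,380,283)]))
E
```

```text
t 2.35 pos [ 404.31 -241.05  151.27] F [-0.42 -0.17  0.09] open 0.995 ff 0.0
shift units [ 0.106 -0.071  2.109] in target axes [ 0.099 -0.075  2.109] turn units [-0.012  0.021 -0.029]
```

View pics/z1.png

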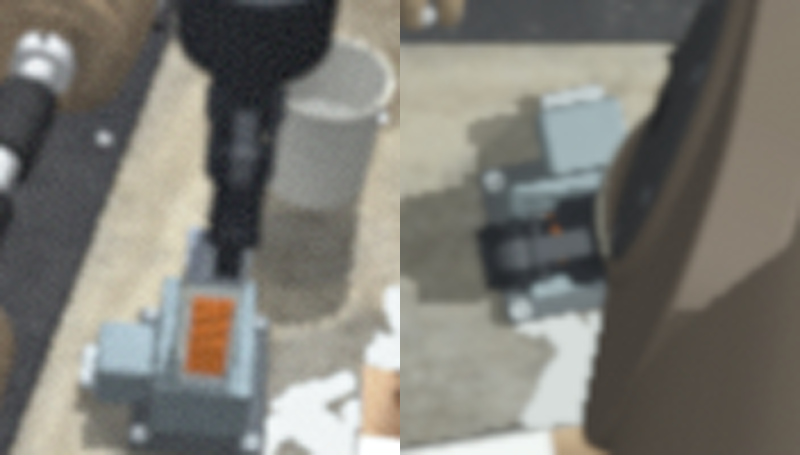

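The side view shows the near finger's tip at about pixel (371,200), slightly right of the tab. The top view has the finger back at about (354,290). I'll compare these with the projection of the measured TCP.

```bash
python3 - <<'E'
from geo import *
y=np.radians(10.4);ty=np.array([-np.sin(y),np.cos(y),0]);P=np.array([404.3,-241.1,151.3])
for d in(42.5,57): 
  for z in(-25,-12,0,30,50): print(d,z,proj("side",P+d*ty+[0,0,z]).round(1),proj("top",P+d*ty+[0,0,z]).round(1))
for n in("side","top"):
  b=manip.camera(n).astype(int).sum(2)
  for v in ((185,190,195) if n=="side" else ()): print(n,v,np.nonzero(b[v,345:400]<150)[0][[0,-1]]+345)
  if n=="top":
    for u in(357,360,363,366): print(n,u,np.nonzero(b[270:310,u]<190)[0]+270)
E
python3 go.py 406.8 -238.3 88 10.7
```

```text
42.5 -25 [[369.3 203.3]] [[367.1 286.6]]
42.5 -12 [[369.8 199.5]] [[367.7 286.5]]
42.5 0 [[370.3 195.8]] [[368.4 286.5]]
42.5 30 [[371.6 186.4]] [[370.  286.3]]
42.5 50 [[372.5 179.9]] [[371.2 286.2]]
57 -25 [[369. 208.]] [[359.6 288. ]]
57 -12 [[369.5 204.1]] [[360.2 288. ]]
57 0 [[370.  200.5]] [[360.7 287.9]]
57 30 [[371.3 191.1]] [[362.1 287.9]]
57 50 [[372.2 184.6]] [[363.1 287.8]]
side 185 [368 376]
side 190 [367 375]
side 195 [369 372]
top 357 [282 283 284 285 286 287 288 289 290 291 292 293 294 295]
top 360 [281 282 283 284 292 293 294 295]
top 363 [281 282 283 292 293 294]
top 366 [291 292]
t 2.55 pos [ 406.52 -241.44  153.84] F [-0.32  0.57  0.62] open 0.999 ff 0.0
shift units [ 0.025 -0.104  2.195] in target axes [ 0.029 -0.101  2.195] turn units [ 0.006 -0.007 -0.026]
```

Call:
play_rows([
  [1,[0.03,-0.1,0.5],[0,0,-0.02]],
  [1,[0,0,0.5],[0,0,0]],
  [1,[0,0,0.5],[0,0,0]],
  [1,[0,0,0.5],[0,0,0]],
  [1,[0,0,0.0],[0,0,0]],
  [1,[0,0,0],[0,0,0]],
  [1,[0,0,0],[0,0,0]],
  [1,[0,0,0],[0,0,0]],
])

```text
clock: 3.55
tool_pos: [406.6, -237.9, 93.3]
tcp_rot: [0.0, 0.996, 0.093, 0.0]
force: [-0.5, 0.0, -0.1]
opening: 0.996
finger_force: 0.0
```

```bash
python3 go.py 406.8 -238.3 88 10.7; python3 - <<'E'
from geo import *
s=manip.camera("side")[:,:,::-1];t=manip.camera("top")[:,:,::-1]
E
python3 go.py 406.8 -238.3 88 10.7
```

```text
t 3.55 pos [ 406.57 -237.9    93.3 ] F [-0.5   0.04 -0.1 ] open 0.996 ff 0.0
shift units [0.005 0.014 0.177] in target axes [0.005 0.014 0.177] turn units [ 0.003 -0.004 -0.004]
t 3.65 pos [ 406.44 -237.85   93.09] F [-0.18  0.66  0.84] open 1.001 ff 0.0
shift units [0.009 0.017 0.17 ] in target axes [0.009 0.017 0.17 ] turn units [ 0.002 -0.002 -0.003]
```

Call:
play_rows([
  [0.7,[0,0.01,0.1],[0,0,0]],
  [0.5,[0,0,0],[0,0,0]],
  [0.36,[0,0,0],[0,0,0]],
  [0.36,[0,0,0],[0,0,0]],
  [0.36,[0,0,0],[0,0,0]],
], newtons=25)

```text
clock: 4.28
tool_pos: [406.4, -238.0, 89.8]
tcp_rot: [0.0, 0.996, 0.093, 0.0]
force: [0.7, 0.7, 1.0]
opening: 0.681
finger_force: 0.0
```

Call:
play_rows([
  [0.3,[0,0,0],[0,0,0]],
  [0.27,[0,0,0],[0,0,0]],
  [0.27,[0,0,0],[0,0,0]],
])

```text
clock: 4.65
tool_pos: [406.4, -238.0, 89.9]
tcp_rot: [0.0, 0.996, 0.093, 0.0]
force: [-0.4, 0.4, 1.3]
opening: 0.635
finger_force: 4.8
```

Call:
play_rows([
  [0.23,[0,0,0],[0,0,0]],
  [0.2,[0,0,0],[0,0,0]],
  [0.2,[0,0,0],[0,0,0]],
])

```text
clock: 5.03
tool_pos: [406.4, -238.1, 89.8]
tcp_rot: [0.0, 0.996, 0.093, 0.0]
force: [-0.1, -0.6, 0.8]
opening: 0.599
finger_force: 6.4
```

Call:
play_rows([
  [0.15,[0,0,0],[0,0,0]],
  [0.12,[0,0,0],[0,0,0]],
  [0.12,[0,0,0],[0,0,0]],
])

```text
clock: 5.4
tool_pos: [406.4, -238.0, 89.8]
tcp_rot: [0.0, 0.996, 0.093, 0.0]
force: [-0.0, 0.8, 1.5]
opening: 0.563
finger_force: 8.0
```

Call:
play_rows([
  [0.07,[0,0,0],[0,0,0]],
  [0.02,[0,0,0],[0,0,0]],
  [-0.05,[0,0,0],[0,0,0]],
  [-0.2,[0,0,0],[0,0,0]],
  [-0.2,[0,0,0],[0,0,0]],
])

```text
clock: 6.02
tool_pos: [406.6, -238.0, 90.4]
tcp_rot: [0.0, 0.996, 0.093, 0.0]
force: [-2.5, 1.6, 12.4]
opening: 0.491
finger_force: 23.8
```

Call:
play_rows([
  [-0.2,[0,0,-0.05],[0,0,0]],
  [-0.2,[0,0,-0.05],[0,0,0]],
  [-0.2,[0,0,-0.05],[0,0,0]],
  [-0.2,[0,0,-0.05],[0,0,0]],
  [-0.2,[0,0,0],[0,0,0]],
])

```text
clock: 6.65
tool_pos: [406.3, -238.0, 95.8]
tcp_rot: [-0.0, 0.996, 0.093, -0.0]
force: [-0.6, -0.1, 1.1]
opening: 0.485
finger_force: 25.2
```

Call:
play_rows([
  [-0.2,[0,0,-0.15],[0,0,0]],
  [-0.2,[0,0,-0.2],[0,0,0]],
  [-0.2,[0,0,-0.2],[0,0,0]],
  [-0.2,[0,0,-0.2],[0,0,0]],
  [-0.2,[0,0,0],[0,0,0]],
])

```text
clock: 7.28
tool_pos: [406.6, -238.2, 118.9]
tcp_rot: [0.0, 0.996, 0.093, 0.0]
force: [-1.2, 0.5, -1.5]
opening: 0.486
finger_force: 25.5
```

Call:
play_rows([
  [-0.2,[0,0,-0.4],[0,0,0]],
  [-0.2,[0,0,-0.6],[0,0,0]],
  [-0.2,[0,0,-0.7],[0,0,0]],
  [-0.2,[0,0,-0.7],[0,0,0]],
  [-0.2,[0,0,-0.5],[0,0,0]],
  [-0.2,[0,0,0],[0,0,0]],
  [-0.2,[0,0,0],[0,0,0]],
])

```text
clock: 8.15
tool_pos: [406.0, -237.9, 204.8]
tcp_rot: [-0.0, 0.996, 0.093, -0.0]
force: [0.0, 0.1, -2.5]
opening: 0.487
finger_force: 25.9
```

```bash
python3 go.py 464.3 213.6 210 22; python3 - <<'E'
from geo import *
s=manip.camera("side")[:,:,::-1]
cv2.imwrite("pics/s2.png",cv2.resize(s[110:260,290:440],(600,600),interpolation=cv2.INTER_CUBIC))
E
```

```text
t 8.15 pos [ 405.99 -237.88  204.78] F [ 0.05  0.11 -2.47] open 0.487 ff 25.916771292686462
shift units [  4.696 -14.43   -0.171] in target axes [  7.44  -13.225  -0.174] turn units [-0.003  0.004 -1.133]
```

View pics/s2.png

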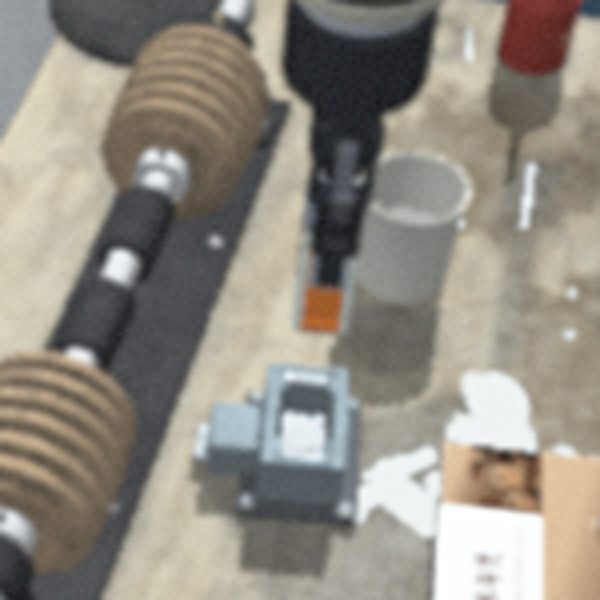

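The cartridge is out and hanging upright in the jaws, with the tab's lower part at crop (323,308). The unit is empty. Next I carry it to the cradle.

Call:
play_rows([
  [-0.2,[0.15,-0.5,0],[0,0,0]],
  [-0.2,[0.29,-0.9,0],[0,0,0]],
  [-0.2,[0.29,-0.9,0],[0,0,0]],
  [-0.2,[0.29,-0.9,0],[0,0,0]],
  [-0.2,[0.29,-0.9,0],[0,0,0]],
  [-0.2,[0.29,-0.9,0],[0,0,0]],
  [-0.2,[0.29,-0.9,0],[0,0,0]],
  [-0.2,[0.29,-0.9,0],[0,0,0]],
  [-0.2,[0.29,-0.9,0],[0,0,0]],
  [-0.2,[0.29,-0.9,0],[0,0,0]],
  [-0.2,[0.29,-0.9,0],[0,0,0]],
  [-0.2,[0.29,-0.9,0],[0,0,0]],
])

```text
clock: 9.7
tool_pos: [446.3, 89.0, 204.9]
tcp_rot: [-0.0, 0.996, 0.093, -0.0]
force: [-0.4, -0.7, -1.6]
opening: 0.484
finger_force: 25.9
```

Call:
play_rows([
  [-0.2,[0.29,-0.9,0],[0,0,0]],
  [-0.2,[0.29,-0.9,0],[0,0,0]],
  [-0.2,[0.29,-0.9,0],[0,0,0]],
  [-0.2,[0.29,-0.9,0],[0,0,0]],
  [-0.2,[0.2,-0.5,0],[0,0,-0.56]],
  [-0.2,[0,0,0],[0,0,-0.57]],
  [-0.2,[0,0,0],[0,0,0]],
  [-0.2,[0,0,0],[0,0,0]],
  [-0.2,[0,0,0],[0,0,0]],
])

```text
clock: 10.82
tool_pos: [464.3, 215.4, 205.2]
tcp_rot: [0.0, 0.982, 0.19, -0.0]
force: [0.5, -0.1, -0.6]
opening: 0.484
finger_force: 25.9
```

```bash
python3 go.py 464.3 213.6 140 22
```

```text
t 10.825 pos [464.26 215.43 205.23] F [ 0.47 -0.07 -0.61] open 0.484 ff 25.90776354074478
shift units [-0.021  0.057  2.174] in target axes [-0.021  0.057  2.174] turn units [ 0.001  0.001 -0.012]
```

Call:
play_rows([
  [-0.2,[-0.02,0.06,0.5],[0,0,-0.01]],
  [-0.2,[0,0,0.7],[0,0,0]],
  [-0.2,[0,0,0.7],[0,0,0]],
  [-0.2,[0,0,0.5],[0,0,0]],
  [-0.2,[0,0,0],[0,0,0]],
  [-0.2,[0,0,0],[0,0,0]],
])

```text
clock: 11.58
tool_pos: [464.8, 213.9, 133.7]
tcp_rot: [-0.0, 0.982, 0.191, 0.0]
force: [-0.2, 0.3, -0.5]
opening: 0.481
finger_force: 25.9
```

```bash
python3 go.py 464.3 213.6 120 22; python3 - <<'E'
from geo import *
s=manip.camera("side")[:,:,::-1];t=manip.camera("top")[:,:,::-1]
cv2.imwrite("pics/s3.png",s);cv2.imwrite("pics/t3.png",t)
f=lambda im,u,v:cv2.resize(im[v-45:v+45,u-40:u+40],(400,450),interpolation=cv2.INTER_CUBIC)
cv2.imwrite("pics/z3.png",np.hstack([f(s,284,360),f(t,172,250)]))
o=manip.get_obs();P=o["tool_pos"];y=np.radians(22);X=np.array([np.cos(y),np.sin(y),0]);Y=np.array([-X[1],X[0],0])
U=P-[0,0,68.5]
for n,(u,v) in(("side",(284,360)),("top",(172,250))):
  pts=np.array([U+a*X+b*Y+[0,0,c] for a,b,c in((16,18,4),(-16,18,4),(11,22.5,8),(-11,22.5,8),(11,22.5,30),(-11,22.5,30))])
  print(n,((proj(n,pts)-[u-40,v-45]+.5)*5-.5).round(0).tolist())
E
```

```text
t 11.575 pos [464.81 213.87 133.67] F [-0.22  0.26 -0.5 ] open 0.481 ff 25.909098386764526
shift units [-0.019  0.002  0.456] in target axes [-0.019  0.002  0.456] turn units [-0.001 -0.003  0.006]
side [[146.0, 326.0], [232.0, 319.0], [159.0, 333.0], [218.0, 328.0], [154.0, 311.0], [215.0, 307.0]]
top [[102.0, 231.0], [128.0, 303.0], [92.0, 245.0], [110.0, 295.0], [70.0, 241.0], [88.0, 292.0]]
```

View pics/z3.png

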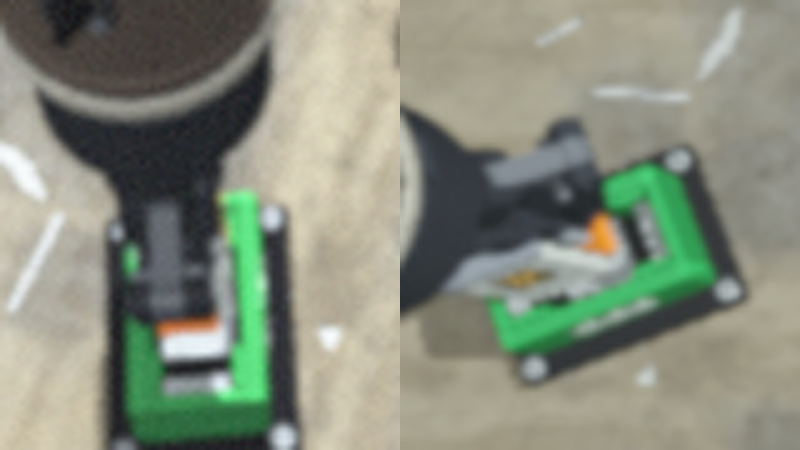

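The side view shows the orange tab's lower edge at crop (158–217, 332), within 1 mm of the prediction from the TCP. The cartridge is centred over the green mouth, and the top view agrees. I'll descend with force checks.

Call:
play_rows([
  [-0.2,[-0.02,0,0.3],[0,0,0]],
  [-0.2,[0,0,0.3],[0,0,0]],
  [-0.2,[0,0,0],[0,0,0]],
  [-0.2,[0,0,0],[0,0,0]],
])

```text
clock: 12.18
tool_pos: [463.9, 213.5, 115.2]
tcp_rot: [0.0, 0.982, 0.191, -0.0]
force: [0.6, 0.7, -2.0]
opening: 0.485
finger_force: 25.9
```

Call:
play_rows([
  [-0.2,[0,0,0.05],[0,0,0]],
  [-0.2,[0,0,0.05],[0,0,0]],
  [-0.2,[0,0,0],[0,0,0]],
])

```text
clock: 12.55
tool_pos: [463.9, 213.4, 112.2]
tcp_rot: [0.0, 0.982, 0.191, -0.0]
force: [0.5, 0.6, -2.1]
opening: 0.486
finger_force: 25.9
```

Call:
play_rows([
  [-0.2,[0,0,0.05],[0,0,0]],
  [-0.2,[0,0,0.05],[0,0,0]],
  [-0.2,[0,0,0],[0,0,0]],
])

```text
clock: 12.92
tool_pos: [463.9, 213.4, 109.2]
tcp_rot: [0.0, 0.982, 0.191, -0.0]
force: [-0.1, 0.5, -1.1]
opening: 0.484
finger_force: 25.9
```

Call:
play_rows([
  [-0.2,[0,0,0.05],[0,0,0]],
  [-0.2,[0,0,0.05],[0,0,0]],
  [-0.2,[0,0,0],[0,0,0]],
])

```text
clock: 13.3
tool_pos: [463.9, 213.4, 106.1]
tcp_rot: [0.0, 0.982, 0.191, -0.0]
force: [0.3, 0.3, -1.3]
opening: 0.488
finger_force: 25.9
```

Call:
play_rows([
  [-0.2,[0,0,0.05],[0,0,0]],
  [-0.2,[0,0,0.05],[0,0,0]],
  [-0.2,[0,0,0],[0,0,0]],
])

```text
clock: 13.68
tool_pos: [463.9, 213.4, 103.2]
tcp_rot: [0.0, 0.982, 0.191, -0.0]
force: [-0.4, 0.1, -1.2]
opening: 0.486
finger_force: 25.9
```

Call:
play_rows([
  [-0.2,[0,0,0.05],[0,0,0]],
  [-0.2,[0,0,0.05],[0,0,0]],
  [-0.2,[0,0,0],[0,0,0]],
])

```text
clock: 14.05
tool_pos: [463.8, 213.4, 100.1]
tcp_rot: [0.0, 0.982, 0.191, -0.0]
force: [-0.2, 0.8, -1.3]
opening: 0.488
finger_force: 25.9
```

Call:
play_rows([
  [-0.2,[0,0,0.05],[0,0,0]],
  [-0.2,[0,0,0.05],[0,0,0]],
  [-0.2,[0,0,0],[0,0,0]],
  [-0.2,[0,0,0],[0,0,0]],
])

```text
clock: 14.55
tool_pos: [464.0, 213.5, 97.3]
tcp_rot: [0.0, 0.982, 0.191, 0.0]
force: [-1.0, -1.0, -1.3]
opening: 0.483
finger_force: 25.9
```

Call:
play_rows([
  [-0.2,[0,0,0.05],[0,0,0]],
  [-0.2,[0,0,0.05],[0,0,0]],
  [-0.2,[0,0,0],[0,0,0]],
  [-0.2,[0,0,0],[0,0,0]],
])

```text
clock: 15.05
tool_pos: [464.0, 213.4, 94.3]
tcp_rot: [0.0, 0.982, 0.191, 0.0]
force: [-0.1, 0.5, -0.3]
opening: 0.486
finger_force: 26.1
```

Call:
play_rows([
  [-0.2,[0,0,0.05],[0,0,0]],
  [-0.2,[0,0,0.05],[0,0,0]],
  [-0.2,[0,0,0],[0,0,0]],
  [-0.2,[0,0,0],[0,0,0]],
])

```text
clock: 15.55
tool_pos: [464.0, 213.4, 91.3]
tcp_rot: [0.0, 0.982, 0.191, 0.0]
force: [1.2, 0.5, 0.8]
opening: 0.486
finger_force: 26.3
```

Call:
play_rows([
  [-0.2,[0,0,0.05],[0,0,0]],
  [-0.2,[0,0,0.03],[0,0,0]],
  [-0.2,[0,0,0],[0,0,0]],
  [-0.2,[0,0,0],[0,0,0]],
])

```text
clock: 16.05
tool_pos: [464.0, 213.5, 88.9]
tcp_rot: [0.0, 0.982, 0.191, 0.0]
force: [1.1, -0.2, 0.1]
opening: 0.49
finger_force: 26.4
```

Call:
play_rows([
  [-0.2,[0,0,0.05],[0,0,0]],
  [-0.2,[0,0,0],[0,0,0]],
  [-0.2,[0,0,0],[0,0,0]],
])

```text
clock: 16.42
tool_pos: [464.0, 213.4, 87.4]
tcp_rot: [0.0, 0.982, 0.191, 0.0]
force: [0.1, -0.6, -0.2]
opening: 0.488
finger_force: 26.5
```

Call:
play_rows([
  [-0.2,[0,0,0.03],[0,0,0]],
  [-0.2,[0,0,0],[0,0,0]],
  [-0.2,[0,0,0],[0,0,0]],
])

```text
clock: 16.8
tool_pos: [464.0, 213.4, 86.5]
tcp_rot: [0.0, 0.982, 0.191, -0.0]
force: [0.3, 0.0, 1.5]
opening: 0.488
finger_force: 26.5
```

Call:
play_rows([
  [-0.2,[0,0,0.03],[0,0,0]],
  [-0.2,[0,0,0],[0,0,0]],
  [-0.2,[0,0,0],[0,0,0]],
])

```text
clock: 17.18
tool_pos: [464.0, 213.4, 85.6]
tcp_rot: [0.0, 0.982, 0.191, 0.0]
force: [0.9, 0.3, 2.4]
opening: 0.486
finger_force: 26.6
```

Call:
play_rows([
  [-0.2,[0,0,0.03],[0,0,0]],
  [-0.2,[0,0,0],[0,0,0]],
  [-0.2,[0,0,0],[0,0,0]],
])

```text
clock: 17.55
tool_pos: [464.1, 213.5, 84.9]
tcp_rot: [0.0, 0.982, 0.191, 0.0]
force: [-1.2, -0.1, 5.9]
opening: 0.485
finger_force: 27.4
```

Call:
play_rows([
  [-0.2,[0,0,0.02],[0,0,0]],
  [-0.2,[0,0,0],[0,0,0]],
  [-0.2,[0,0,0],[0,0,0]],
])

```text
clock: 17.92
tool_pos: [464.2, 213.6, 84.7]
tcp_rot: [0.0, 0.982, 0.191, 0.0]
force: [-1.8, -0.7, 11.0]
opening: 0.487
finger_force: 28.7
```

Firm stop reached at TCP z of about 85, about 10 mm below first plate contact, so the barbs are below the ledges. I'll open slowly while keeping a light downward force.

Call:
play_rows([
  [0.0,[0,0,0],[0,0,0]],
  [0.02,[0,0,0],[0,0,0]],
  [0.02,[0,0,0],[0,0,0]],
])

```text
clock: 18.3
tool_pos: [464.0, 213.5, 84.2]
tcp_rot: [-0.0, 0.982, 0.191, 0.0]
force: [0.2, 0.8, 5.2]
opening: 0.514
finger_force: 11.9
```

Call:
play_rows([
  [0.05,[0,0,0.01],[0,0,0]],
  [0.05,[0,0,0],[0,0,0]],
  [0.05,[0,0,0],[0,0,0]],
])

```text
clock: 18.68
tool_pos: [464.0, 213.5, 83.9]
tcp_rot: [-0.0, 0.982, 0.191, 0.0]
force: [-0.4, 0.0, 5.5]
opening: 0.528
finger_force: 9.6
```

Call:
play_rows([
  [0.09,[0,0,0.01],[0,0,0]],
  [0.09,[0,0,0],[0,0,0]],
  [0.09,[0,0,0],[0,0,0]],
])

```text
clock: 19.05
tool_pos: [464.0, 213.5, 83.6]
tcp_rot: [-0.0, 0.982, 0.191, 0.0]
force: [-0.3, 0.7, 6.5]
opening: 0.545
finger_force: 8.8
```

Call:
play_rows([
  [0.13,[0,0,0.015],[0,0,0]],
  [0.13,[0,0,0],[0,0,0]],
  [0.13,[0,0,0],[0,0,0]],
])

```text
clock: 19.42
tool_pos: [464.1, 213.6, 83.2]
tcp_rot: [-0.0, 0.982, 0.191, 0.0]
force: [-0.4, -1.1, 6.8]
opening: 0.568
finger_force: 8.0
```

Call:
play_rows([
  [0.17,[0,0,0.015],[0,0,0]],
  [0.17,[0,0,0],[0,0,0]],
  [0.17,[0,0,0],[0,0,0]],
])

```text
clock: 19.8
tool_pos: [464.1, 213.6, 82.8]
tcp_rot: [-0.0, 0.982, 0.191, 0.0]
force: [-1.2, -0.4, 7.9]
opening: 0.585
finger_force: 7.2
```

Call:
play_rows([
  [0.21,[0,0,0.015],[0,0,0]],
  [0.21,[0,0,0],[0,0,0]],
  [0.21,[0,0,0],[0,0,0]],
])

```text
clock: 20.18
tool_pos: [464.2, 213.6, 82.4]
tcp_rot: [-0.0, 0.982, 0.191, 0.0]
force: [-0.7, -0.1, 7.0]
opening: 0.605
finger_force: 6.4
```

Call:
play_rows([
  [0.25,[0,0,0.015],[0,0,0]],
  [0.25,[0,0,0],[0,0,0]],
  [0.25,[0,0,0],[0,0,0]],
])

```text
clock: 20.55
tool_pos: [464.1, 213.6, 81.9]
tcp_rot: [-0.0, 0.982, 0.191, 0.0]
force: [0.5, -0.4, 7.3]
opening: 0.625
finger_force: 5.6
```

Both tabs should be nearly out. Now open fully and look.

Call:
play_rows([
  [0.3,[0,0,0.01],[0,0,0]],
  [0.36,[0,0,0],[0,0,0]],
  [0.5,[0,0,0],[0,0,0]],
  [0.8,[0,0,0],[0,0,0]],
  [1,[0,0,0],[0,0,0]],
  [1,[0,0,0],[0,0,0]],
  [1,[0,0,0],[0,0,0]],
  [1,[0,0,0],[0,0,0]],
])

```text
clock: 21.55
tool_pos: [464.0, 213.4, 81.4]
tcp_rot: [0.0, 0.982, 0.191, 0.0]
force: [-0.0, -0.1, -0.5]
opening: 1.005
finger_force: 0.0
```

Call:
play_rows([
  [1,[0,0,-0.3],[0,0,0]],
  [1,[0,0,-0.5],[0,0,0]],
  [1,[0,0,-0.8],[0,0,0]],
  [1,[0,0,-1],[0,0,0]],
  [1,[0,0,-1],[0,0,0]],
  [1,[0,1,-1],[0,0,0]],
  [1,[0,1,-0.5],[0,0,0]],
  [1,[0,1,0],[0,0,0]],
  [1,[0,1,0],[0,0,0]],
  [1,[0,1,0],[0,0,0]],
  [1,[0,1,0],[0,0,0]],
  [1,[0,0,0],[0,0,0]],
])

```text
clock: 23.05
tool_pos: [532.3, 44.0, 235.4]
tcp_rot: [0.001, 0.982, 0.189, 0.0]
force: [-0.5, 0.1, 0.1]
opening: 0.997
finger_force: 0.0
```

```bash
python3 - <<'E'
from geo import *
s=manip.camera("side")[:,:,::-1];t=manip.camera("top")[:,:,::-1]
f=lambda im,u,v:cv2.resize(im[v-45:v+45,u-40:u+40],(400,450),interpolation=cv2.INTER_CUBIC)
cv2.imwrite("pics/z4.png",np.hstack([f(s,284,360),f(t,172,250)]))
P=np.array([464.3,213.6,0]);y=np.radians(22);X=np.array([np.cos(y),np.sin(y),0]);Y=np.array([-X[1],X[0],0])
for zb in(16.3,24):
 for n,(u,v) in(("side",(284,360)),("top",(172,250))):
  pts=[P+a*X+b*Y+[0,0,zb+c] for a,b,c in((16,18,88),(-16,18,88),(-16,-18,88),(16,-18,88),(0,27.5,80),(0,-27.5,80))]
  print(zb,n,((proj(n,pts)-[u-40,v-45]+.5)*5-.5).round(0).tolist())
print(manip.get_obs()["clock"],manip.get_obs()["force"])
E
```

```text
16.3 side [[140.0, 291.0], [229.0, 284.0], [225.0, 190.0], [138.0, 197.0], [187.0, 321.0], [182.0, 178.0]]
16.3 top [[68.0, 225.0], [95.0, 300.0], [181.0, 265.0], [153.0, 190.0], [67.0, 273.0], [197.0, 220.0]]
24 side [[138.0, 283.0], [228.0, 276.0], [224.0, 182.0], [137.0, 188.0], [185.0, 314.0], [181.0, 170.0]]
24 top [[59.0, 223.0], [88.0, 298.0], [174.0, 263.0], [146.0, 188.0], [59.0, 271.0], [190.0, 219.0]]
23.15 [0.49235515 0.47040847 0.47062115]
```

View pics/z4.png

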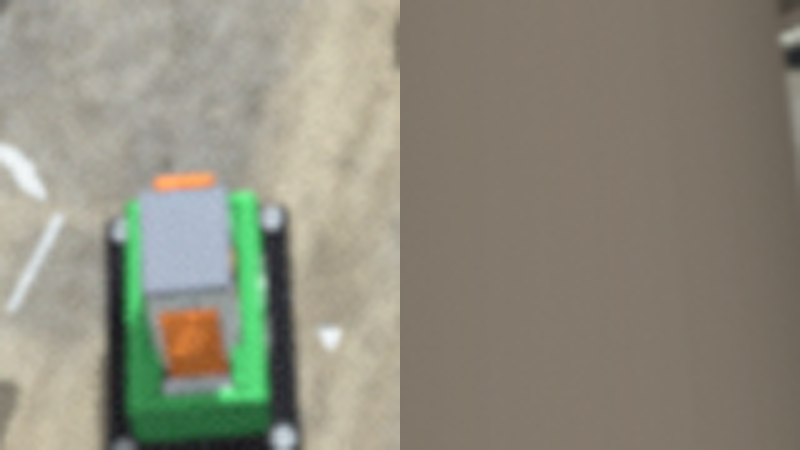

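The side view shows the cartridge upright and centred in the cradle. The cap's front edge is at row 290 (predicted 288 latched, 280 sprung up), and both orange tabs stand out. The arm hides it from the top view.

```bash
python3 -c "
from station import manip
print(manip.sign_off())"
```

```text
the job is handed in; nothing more can be done
None
```

I moved the cartridge from the stapling unit to the green return cradle and handed the job in at about 23 s. It reached the firm stop at about 11 N, and the last side view shows it upright at latched height with both tabs out; no verdict was returned.

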